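# Square an acrylic plate into the corner of a gluing jig

## Robot

A 6-joint arm with a two-finger parallel gripper is mounted at the origin on the work surface. World frame = base frame: x ahead of the robot, y to its left, z up, the work surface at z = 0. Lengths are in m, angles in rad, forces in N, time in s.
With the tool pointing down it reaches from about 0.35 to 0.975 m from the base axis. Payload 4.9 kg.
Tool frame: the origin (TCP) lies on the mounting face of the last link; the fingertips stand 173 mm ahead of it and the grasp point (between the pads) lies 155 mm ahead of it; z points along the fingers, y is the line along which they close (so a half turn about z gives the same grasp; the last joint's range is limited). The gripper opens to 85 mm and grips with 20 to 120 N. Pads are 22 mm wide; open, the fingers measure 114 mm over their backs; the gripper's body (76 mm by 85 mm) begins 54 mm behind the grasp point. The pads swing forward as they close: fully open they stand 13 mm farther back than shut.
Start: joints at [-1.461, 0.053, 1.613, -0, 1.476, -0.119], TCP at [0.142, -0.609, 0.405] pointing down, gripper open.
Joint ranges: [-3.01, 3.01], [-1.01, 2.22], [0.06, 2.58], [-1.02, 4.17], [0.09, 2.62], [-3.14, 3.14]. Speed limits (rad/s): [2.57, 2.57, 3.14, 3.14, 3.14, 3.14].

## Interface

Orientations are given as a 3x3 rotation matrix whose columns are the frame's x, y, z axes.
In Python, from station import telemetry, get_image, get_calibration, manip gives the robot as it stands.
- The arm moves only by the shell command python3 -m inch 'ROWS' [FORCE]. ROWS is JSON, one flat list of numbers, 7 for each row, row after row: the turn, a rotation vector about the tool's x, y, z in degrees, then the shift along the tool's x, y, z in m, then the closure, from -1 (fully open) to 1 (shut). A call has 1 to 5 rows; each row shifts and turns the commanded pose from where the row before left it, along the tool's axes as they then stand; what a row does not reach is not made up. A row lasts 1/8 s, in which the tool goes at most 62.5 mm and 10.7 degrees, less where a joint would pass 70% of its speed; a pose out of reach is approached as far as the arm can. A call is refused whole if a number of a shift passes 0.0625 or a number of a turn 10.7, either way. A call with a gripper value outside its range is refused whole. The fingers move at their own pace and stop on an object; FORCE is the grip in N (left out, the last holds). Time passes only in rows, so rows that do not move let the fingers close. It gives the time, the measured TCP pose, the force, the opening and the grip force at its end, in the units of the state.
- telemetry.sense(): the state, without advancing time (a new reading comes with each control period).
- get_image(name): name is "scene" or "top" or "wrist"; returns the picture (400x640x3 uint8, red, green, blue); there is no depth.
- get_calibration(name): a dict with "mtx" (3x3 intrinsics, pixels), "eye" and "attitude" of the camera in the world. Camera axes: x right, y up, looking along -z (the intrinsics and any distortion apply to the point x, -y, -z); pixel columns grow to the right and rows downward; lengths in m; the calibration is good to about 2 mm. A picture is of the moment at which its call begins: read the wrist's pose just before it. get_calibration takes no time and is no camera call; for the wrist camera it gives the pose at the moment of the call.
- manip.sign_off(): hands the job in; it is judged then, once.
The state is a dict: "time_s": time; "joints": joint angles; "qd": joint speeds; "effort": joint torques, N m; "tcp_pos": TCP position; "ee_rot": TCP orientation; "ft_force": force on the tool from outside, world axes, zero at the start; "moment": the same for the moment, N m; "finger_gap": opening from 0.0 (shut) to 1.0 (fully open); "grip_force": force on a finger pad.
Only numpy, scipy, OpenCV 4.12 (cv2) and the standard library are available. Lean on these libraries where they do the work, as an engineer would, in place of code of your own. Each camera call takes 0.05 s, during which the arm holds its last target. There are 200 camera calls.

## Task

Take the push tool out of its tray and, with the tool and never the fingers, slide the blue acrylic plate flat over the white jig board: first press its long edge against the brass strip of the long rail, then push it along the rail and press its short edge against the brass strip of the short stop, so that it ends flush against both. Each time make it a definite but gentle press of about 8 N, held for half a second; above 15 N the edges chip. Then stand the push tool upright in its tray again and let go, leaving the can, lid, tape roll, vial and amber offcut where they are.

Things in the scene. Friction and masses are not known exactly. Their poses are not given: they have to be found in the camera images.
- jig: White jig board, 280 x 270 x 12 mm (x, y, z), fixed to the bench, up to 17 degrees turned. Origin at the centre of its underside; its top is at z = 12 mm. The rail is near its far (+x) edge, the stop near its left (+y) edge.
- rail: Long fence, 200 mm (y), 16 mm high, axes as the jig's: a dark bar, and before it (-x) an 8 mm thick brass strip on set screws; the strip's flat face is the fence. Origin at jig (85, 0, 12) mm. The setting differs each run and is not reported: the face lies 5 mm before to 5 mm behind the origin (own x -5 to +5), parallel to own y. Strip stays put when pressed. Find it by feel.
- stop: Short fence, 100 mm (x), 16 mm high, axes as the jig's: a dark bar, and before it (-y) an 8 mm thick brass strip on set screws; the strip's flat face is the fence, square to the rail's. Origin at jig (30, 95, 12) mm. The setting is not reported: the face lies 5 mm before to 5 mm behind the origin (own y -5 to +5), parallel to own x. Strip stays put when pressed. Find it by feel.
- rail_pin (a joint): Red round feeler pin in the rail strip's face at rail y = 8 mm, 5 mm over the board: 0 = standing out 4 mm, 0.004 m = pushed in level with the face (plate flush). Spring under 0.1 N, not felt.
- stop_pin (a joint): Red round feeler pin in the stop strip's face at stop x = 10 mm, 5 mm over the board: 0 = standing out 4 mm, 0.004 m = pushed in level with the face (plate flush). Spring under 0.1 N, not felt.
- plate: Blue acrylic plate, 90 x 120 x 10 mm (x, y, z), about 130 g, loose on the board; sliding takes 0.4 to 2 N. Origin at the centre of its underside. Starts 35 to 80 mm short of the rail strip, 25 to 60 mm short of the stop strip, turned up to 12 degrees. Home: long +x edge on the rail strip, short +y edge on the stop strip. Contacts are hard (1 mm at 20 N).
- pusher: Push tool, 160 g, standing upright in its tray: black square foot 44 x 44 x 14 mm high, and a square orange handle 24 x 24 mm rising from the middle of the foot, from 14 to 80 mm height. Origin at the centre of the foot's underside, z up along the handle. All four sides of the foot are alike: flat pushing faces, 22 mm from the axis.
- tray: Green tray of the push tool, 90 x 90 x 12 mm outside, walls and floor 5 mm thick, fixed to the bench. Origin at the centre of its underside; the tool's foot stands on the floor, 5 mm above the origin, anywhere within the walls.
- can: Steel can, 60 mm diameter, 95 mm high, on the bench. Leave alone. Origin at the centre of its underside.
- tape: Yellow tape roll, 90 mm diameter, 24 mm high, lying flat on the bench. Leave alone. Origin at the centre of its underside.
- vial: Green-glass vial, 22 mm diameter, 60 mm high, standing on the jig board near its robot-side left corner. Leave alone. Origin at the centre of its underside.
- offcut: Amber acrylic offcut, 60 x 140 x 10 mm, lying on the bench to the right of the jig. Leave alone. Origin at the centre of its underside.
- lid: Round can lid, 56 mm diameter, 10 mm high, on the bench. Leave alone. Origin at the centre of its underside.
There are look-alikes about, which are no part of the job. Of the things that look like the pusher, the middle-sized one is meant.

How it is judged:
By the outcome, as a careful person would: the job done as asked, in the order asked, and still so for the second after the job is handed in, with the robot touching nothing.
It also fails if it takes over 72 s, if anything falls off the work surface, if the arm or the gripper's body presses on something with over 40 N, if the wrist force passes 120 N, or if a joint passes its speed limit or range.

## Working session

There is one attempt and no reset: what is moved stays moved. The work goes in short steps, Python scripts to look and compute and a shell command to move; the robot and the scene stay as the last step left them, time stands still between calls to the robot, and variables do not carry over. Pictures are saved under pics/ and viewed, at most 10 in all, crops included, and the job is handed in when it is done.

```bash
ls; mkdir -p pics; python3 - <<'E'
from station import telemetry,get_image,get_calibration
import cv2
print(telemetry.sense())
for n in("top","scene"):
    print(n,get_calibration(n)); im=get_image(n); cv2.imwrite(f"pics/{n}0.png",im[:,:,::-1])
E
```

```text
pics
{'time_s': 0.0, 'joints': array([-1.46103624e+00,  5.33445563e-02,  1.61431192e+00, -1.13795908e-05,
        1.47601115e+00, -1.19010220e-01]), 'qd': array([ 4.90336809e-04,  2.08250849e-05,  5.35317067e-04, -4.56096084e-04,
       -1.63882815e-03, -1.25575051e-04]), 'effort': array([ 1.40619370e-03, -3.93679941e+01, -3.70179319e+01,  1.13592301e-05,
        7.10420820e-03,  1.25872552e-05]), 'tcp_pos': array([ 0.14170001, -0.60844093,  0.40345958]), 'ee_rot': array([[ 9.73945782e-01,  2.26780854e-01, -2.38551301e-04],
       [ 2.26780858e-01, -9.73943630e-01,  2.06123451e-03],
       [ 2.35113003e-04, -2.06162952e-03, -9.99997847e-01]]), 'ft_force': array([ 0.11775341, -0.30575116,  0.04210167]), 'moment': array([ 0.00066814, -0.0343292 , -0.01793289]), 'grip_force': 0.0, 'finger_gap': 1.0015528062701642}
top {'mtx': array([[382.49132447,   0.        , 321.2665815 ],
       [  0.        , 382.49132447, 199.47175003],
       [  0.        ,   0.        ,   1.        ]]), 'eye': array([ 0.33202593, -0.05410915,  1.10211101]), 'attitude': array([[-0.00891503,  0.98391588, -0.1784098 ],
       [-0.99983808, -0.01155989, -0.01379059],
       [-0.01563118,  0.17825797,  0.98385963]])}
scene {'mtx': array([[374.13191479,   0.        , 312.17281424],
       [  0.        , 374.13191479, 200.29341975],
       [  0.        ,   0.        ,   1.        ]]), 'eye': array([ 1.25641565, -0.17963971,  0.56489458]), 'attitude': array([[ 0.19872354, -0.57472663,  0.79385027],
       [ 0.98005255,  0.11855294, -0.15950612],
       [-0.00244087,  0.8097126 ,  0.58682156]])}
```

View pics/top0.png

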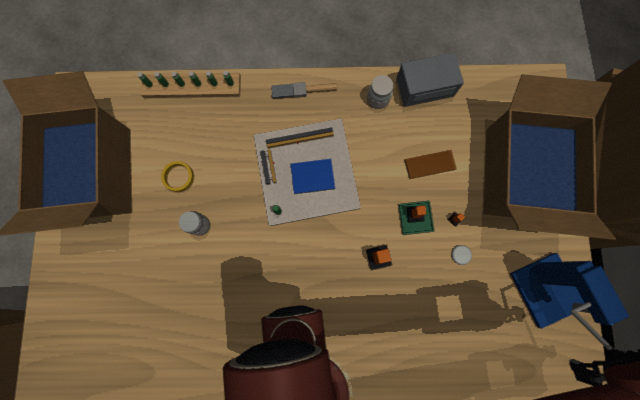

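View pics/scene0.png

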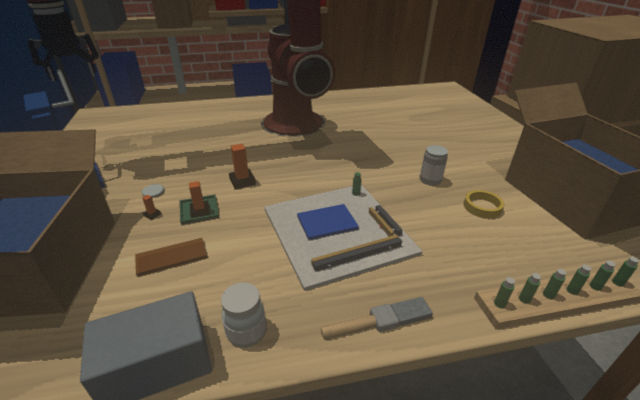

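Three things look like the pusher in the top view: a big one standing free at (379,257), one in the green tray at (416,213), and a small one at (456,218). The one in the tray is the middle-sized one and stands in the tray, so it fits. I'll measure and confirm it in a crop.

```bash
cat > h.py <<'E'
import numpy as np, cv2
from station import telemetry,get_image,get_calibration
def cast(uv,cal,z):
    uv=np.atleast_2d(np.asarray(uv,float)); K=cal["mtx"]
    d=np.c_[(uv[:,0]-K[0,2])/K[0,0],-(uv[:,1]-K[1,2])/K[1,1],-np.ones(len(uv))]@cal["attitude"].T
    e=cal["eye"]; return e+d*((z-e[2])/d[:,2])[:,None]
def proj(p,cal):
    q=(np.atleast_2d(p)-cal["eye"])@cal["attitude"]; K=cal["mtx"]
    return np.c_[K[0,0]*q[:,0]/-q[:,2]+K[0,2],K[1,1]*-q[:,1]/-q[:,2]+K[1,2]]
def mask(im,lo,hi,roi=None):
    m=cv2.inRange(cv2.cvtColor(im,cv2.COLOR_RGB2HSV),lo,hi)
    if roi:
        k=np.zeros_like(m);k[roi[1]:roi[3],roi[0]:roi[2]]=1;m=m*k
    return m
def rect(m,cal,z,hull=True):
    """largest blob -> metric min-area rect (centre, size, angle of its long side in world deg)"""
    c=max(cv2.findContours(m,cv2.RETR_EXTERNAL,cv2.CHAIN_APPROX_NONE)[0],key=cv2.contourArea)
    p=cast(c[:,0],cal,z)[:,:2]
    r=cv2.minAreaRect((p*1000).astype(np.float32)); b=cv2.boxPoints(r)
    e=b[1]-b[0];f=b[2]-b[1]; L=e if np.hypot(*e)>np.hypot(*f) else f
    return np.round(r[0],1),np.round(sorted(r[1]),1),round(float(np.degrees(np.arctan2(L[1],L[0]))%180),1),cv2.boundingRect(c)
E
python3 - <<'E'
from h import *
im=cv2.imread("pics/top0.png")[:,:,::-1].copy();cal=get_calibration("top")
print("plate",rect(mask(im,(105,120,60),(125,255,255),(250,120,360,225)),cal,.022))
w=mask(im,(0,0,110),(179,60,255),(245,110,370,230))
w=cv2.morphologyEx(w,cv2.MORPH_CLOSE,np.ones((9,9)))
print("jig",rect(w,cal,.012))
R=(395,195,440,240)
print("tray",rect(mask(im,(60,80,30),(95,255,255),R),cal,.012))
o=mask(im,(3,170,110),(18,255,255),R)
print("handle top?",rect(o,cal,.085))
print("vial",rect(mask(im,(60,80,20),(95,255,255),(265,198,290,220)),cal,.04))
h=cv2.cvtColor(im,cv2.COLOR_RGB2HSV);print(h[206:222,404:428:2].tolist()[::3])
crop=lambda n,a:cv2.resize(cv2.imread(f"pics/{n}0.png")[a[1]:a[3],a[0]:a[2]],None,fx=6,fy=6,interpolation=cv2.INTER_CUBIC)
a=crop("top",(360,190,480,275));cv2.imwrite("pics/crop0.png",a)
E
```

```text
plate (array([598.6, -13.3]), array([ 89.2, 117.1]), 96.8, (291, 159, 44, 35))
jig (array([617.2,   6. ]), array([268.2, 278.2]), 10.3, (254, 119, 107, 107))
tray (array([ 474.9, -308.7]), array([86.7, 87.4]), 95.5, (399, 201, 35, 33))
handle top? (array([ 484.7, -306.9]), array([21.7, 21.7]), 89.3, (417, 206, 9, 9))
vial (array([497.4,  87. ]), array([15.9, 24.4]), 44.8, (273, 206, 8, 8))
[[[72, 124, 41], [69, 118, 41], [71, 120, 36], [71, 135, 32], [71, 128, 32], [75, 82, 31], [13, 141, 49], [11, 205, 107], [12, 210, 143], [11, 210, 152], [12, 199, 142], [68, 108, 71]], [[71, 127, 38], [68, 100, 28], [90, 153, 5], [150, 23, 11], [10, 191, 40], [11, 235, 51], [12, 230, 81], [11, 212, 155], [11, 208, 157], [11, 210, 154], [11, 211, 155], [59, 67, 76]], [[72, 128, 40], [69, 108, 33], [150, 51, 5], [141, 137, 13], [11, 240, 50], [11, 198, 54], [10, 232, 55], [12, 199, 155], [12, 201, 156], [12, 206, 155], [12, 202, 158], [25, 113, 68]], [[73, 122, 73], [72, 134, 38], [75, 73, 7], [100, 64, 12], [10, 188, 38], [10, 220, 51], [11, 231, 53], [11, 211, 76], [11, 224, 75], [11, 240, 69], [36, 89, 57], [72, 128, 72]], [[72, 128, 72], [71, 116, 68], [90, 20, 13], [165, 20, 25], [6, 51, 25], [171, 64, 28], [4, 76, 27], [15, 73, 21], [0, 38, 27], [0, 0, 20], [73, 109, 54], [74, 119, 75]], [[73, 119, 71], [72, 126, 65], [67, 153, 15], [30, 12, 21], [80, 40, 19], [40, 35, 22], [70, 81, 19], [72, 98, 26], [72, 100, 33], [71, 127, 38], [72, 117, 72], [72, 121, 76]]]
```

View pics/crop0.png

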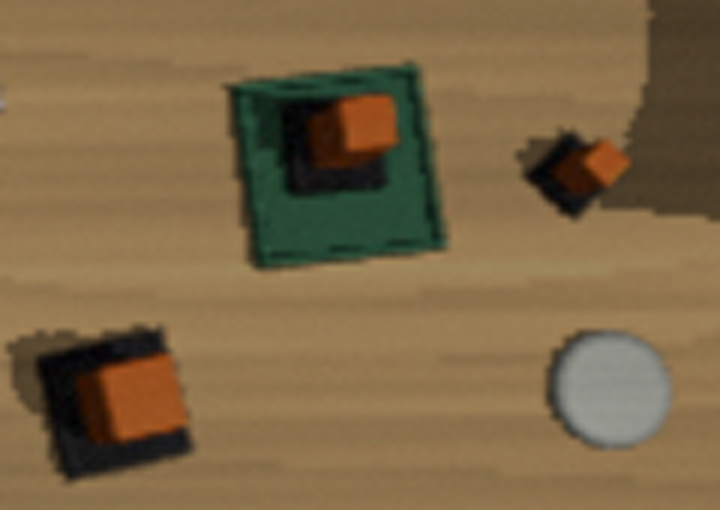

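The crop shows the big free tool at crop (120,400), the middle one in the tray at (345,130), and the small one at (590,170). So the tool in the tray is the one meant. I'll move over it and refine with the wrist camera.

```bash
python3 -m inch '[0,0,0,0.04,-0.0216,0.003,-1, 0,0,0,0.04,-0.0216,0.003,-1, 0,0,0,0.04,-0.0216,0.003,-1, 0,0,0,0.04,-0.0216,0.003,-1, 0,0,0,0.04,-0.0216,0.003,-1]' && python3 -m inch '[0,0,0,0.04,-0.0216,0.003,-1, 0,0,0,0.04,-0.0216,0.003,-1, 0,0,0,0.04,-0.0216,0.003,-1, 0,0,0,0.04,-0.0216,0.003,-1, 0,0,0,0.04,-0.0216,0.003,-1]' && python3 -m inch '[0,0,4,0,0,0,-1, 0,0,4,0,0,0,-1, 0,0,0,0,0,0,-1]'
python3 - <<'E'
from h import *
cal=get_calibration("wrist");print(cal);im=get_image("wrist");cv2.imwrite("pics/w1.png",im[:,:,::-1])
E
```

```text
time_s: 0.72
tcp_pos: [0.3129, -0.4569, 0.3891]
ee_rot: [[0.974, 0.227, -0.0], [0.227, -0.974, 0.001], [-0.0, -0.001, -1.0]]
ft_force: [-0.3, -0.7, 0.4]
finger_gap: 1.001
grip_force: 0.0
time_s: 1.35
tcp_pos: [0.4832, -0.3063, 0.3741]
ee_rot: [[0.974, 0.227, -0.001], [0.227, -0.974, 0.0], [-0.0, -0.001, -1.0]]
ft_force: [0.5, -0.2, 0.7]
finger_gap: 1.002
grip_force: 0.0
time_s: 1.72
tcp_pos: [0.4823, -0.3074, 0.3741]
ee_rot: [[0.996, 0.09, -0.001], [0.09, -0.996, 0.001], [-0.001, -0.001, -1.0]]
ft_force: [0.6, -0.8, -0.0]
finger_gap: 0.998
grip_force: 0.0
{'mtx': array([[297.79444383,   0.        , 319.60815905],
       [  0.        , 297.79444383, 207.13099337],
       [  0.        ,   0.        ,   1.        ]]), 'eye': array([ 0.55931855, -0.29866707,  0.34361517]), 'attitude': array([[ 9.01738253e-02,  9.48354935e-01,  3.04124315e-01],
       [-9.95926000e-01,  8.57780651e-02,  2.78123299e-02],
       [ 2.88764976e-04, -3.05393257e-01,  9.52226273e-01]])}
```

View pics/w1.png

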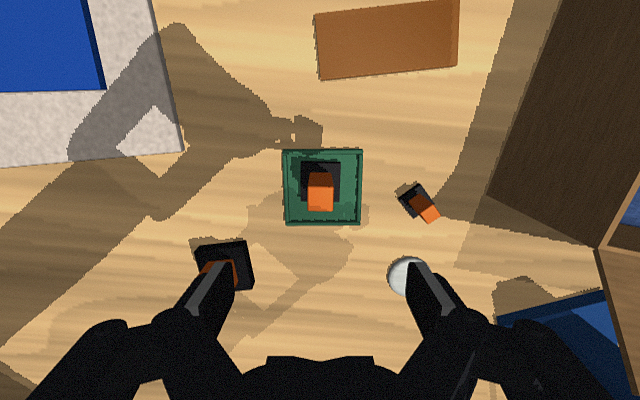

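The wrist view shows the tool in its tray at (320,190), nearly square to the gripper. The big look-alike is at (225,260) and the lid at (405,272). Next: the exact handle, tray and jig numbers.

```bash
python3 - <<'E'
from h import *
im=cv2.imread("pics/w1.png")[:,:,::-1].copy();cal=get_calibration("wrist")
R=(275,140,370,232)
o=mask(im,(3,150,150),(20,255,255),R); 
print("orange bright",rect(o,cal,.085))
h=cv2.cvtColor(im,cv2.COLOR_RGB2HSV);print("V down col 320",h[158:216:2,320].tolist())
print("tray",rect(mask(im,(60,80,20),(95,255,255),R),cal,.012))
b=cv2.inRange(h,(0,0,0),(179,255,45));k=np.zeros_like(b);k[160:206,297:345]=255
print("dark foot",rect(b&k,cal,.019))
print("row 175",h[175,296:346:3].tolist())
E
```

```text
orange bright (array([ 484.4, -306.4]), array([22.4, 22.6]), 4.5, (308, 187, 26, 25))
V down col 320 [[75, 110, 100], [72, 114, 56], [0, 255, 12], [173, 23, 45], [100, 42, 36], [98, 102, 20], [90, 93, 22], [9, 170, 60], [12, 252, 86], [13, 252, 84], [12, 217, 88], [11, 230, 91], [9, 183, 92], [13, 243, 83], [11, 210, 131], [12, 196, 226], [12, 204, 225], [12, 198, 227], [11, 195, 225], [12, 195, 227], [11, 197, 227], [12, 199, 226], [11, 195, 228], [11, 201, 226], [11, 201, 221], [12, 205, 195], [11, 209, 187], [77, 143, 102], [75, 111, 94]]
tray (array([ 476.6, -309.5]), array([88.3, 89.1]), 95.2, (283, 149, 80, 76))
dark foot (array([ 486. , -303.7]), array([44.3, 47.3]), 95.2, (297, 161, 43, 40))
row 175 [[67, 89, 63], [75, 109, 70], [98, 43, 24], [150, 118, 13], [60, 179, 10], [13, 226, 88], [11, 224, 90], [11, 207, 91], [10, 191, 91], [11, 211, 87], [13, 249, 87], [11, 220, 88], [50, 18, 42], [105, 12, 43], [135, 11, 48], [73, 114, 121], [74, 118, 112]]
```

```bash
python3 -m inch '[0,0,0,0.002,-0.001,0.04,-1, 0,0,0,0,0,0.04,-1, 0,0,0,0,0,0.042,-1, 0,0,0,0,0,0.04,-1, 0,0,0,0,0,0,-1]' && python3 -m inch '[0,0,0,0,0,0,1, 0,0,0,0,0,0,1, 0,0,0,0,0,0,1, 0,0,0,0,0,0,1, 0,0,0,0,0,0,1]' 80 && python3 -m inch '[0,0,0,0,0,0,1, 0,0,0,0,0,0,1, 0,0,0,0,0,0,1]' 80
```

```text
time_s: 2.4
tcp_pos: [0.4825, -0.3053, 0.2087]
ee_rot: [[0.996, 0.089, -0.007], [0.089, -0.996, 0.006], [-0.006, -0.006, -1.0]]
ft_force: [0.1, -0.3, 1.0]
finger_gap: 1.0
grip_force: 0.0
time_s: 3.02
tcp_pos: [0.4849, -0.307, 0.2144]
ee_rot: [[0.996, 0.089, 0.002], [0.089, -0.996, -0.002], [0.002, 0.002, -1.0]]
ft_force: [0.4, -0.4, 6.4]
finger_gap: 0.268
grip_force: 78.9
time_s: 3.4
tcp_pos: [0.4849, -0.307, 0.2144]
ee_rot: [[0.996, 0.089, 0.002], [0.089, -0.996, -0.002], [0.002, 0.002, -1.0]]
ft_force: [0.3, 0.0, 5.6]
finger_gap: 0.27
grip_force: 78.9
```

```bash
python3 -m inch '[0,0,0,0,0,-0.03,1, 0,0,0,0,0,-0.03,1, 0,0,0,0.008,-0.0458,0,1, 0,0,0,0.008,-0.0458,0,1, 0,0,0,0.008,-0.0458,0,1]' && python3 -m inch '[0,0,0,0.008,-0.0458,0,1, 0,0,0,0.008,-0.0458,0,1, 0,0,0,0.008,-0.0458,0,1, 0,0,-5.2,0,0,0,1, 0,0,0,0,0,0,1]'
python3 - <<'E'
from h import *
im=cv2.imread("pics/top0.png")[:,:,::-1].copy();cal=get_calibration("top")
h=cv2.cvtColor(im,cv2.COLOR_RGB2HSV)
# brass
b=cv2.inRange(h,(15,130,90),(30,255,255));k=np.zeros_like(b);k[120:190,255:340]=255
n,l,s,c=cv2.connectedComponentsWithStats(b&k)
for i in range(1,n):
    if s[i,4]>25:
        p=cast(np.argwhere(l==i)[:,::-1],cal,.028)[:,:2]*1000
        v=cv2.fitLine(p.astype(np.float32),cv2.DIST_HUBER,0,.01,.01).ravel();print(s[i],v.round(3),np.degrees(np.arctan2(v[1],v[0])).round(2))
w=mask(im,(0,0,110),(179,60,255),(245,110,370,230));w=cv2.morphologyEx(w,cv2.MORPH_CLOSE,np.ones((9,9)))
c=max(cv2.findContours(w,cv2.RETR_EXTERNAL,cv2.CHAIN_APPROX_NONE)[0],key=cv2.contourArea)
p=cast(c[:,0],cal,.012)[:,:2]*1000
q=p-[617.2,6];a=np.radians(10.3);j=np.c_[q@[np.cos(a),np.sin(a)],q@[-np.sin(a),np.cos(a)]]
for nm,m in(("+x",j[:,0]>130),("-x",j[:,0]<-130),("+y",j[:,1]>125),("-y",j[:,1]<-125)):
    m=m&(abs(j[:,1 if 'x' in nm else 0])<115);v=cv2.fitLine(p[m].astype(np.float32),cv2.DIST_HUBER,0,.01,.01).ravel()
    print(nm,np.degrees(np.arctan2(v[1],v[0])).round(2),np.median(j[m],0).round(1))
im=get_image("wrist");cv2.imwrite("pics/w2.png",im[:,:,::-1])
im=get_image("scene");cv2.imwrite("pics/s2.png",im[:,:,::-1]);print(telemetry.sense()["tcp_pos"],get_calibration("wrist"))
E
```

```text
time_s: 4.03
tcp_pos: [0.4954, -0.166, 0.272]
ee_rot: [[0.996, 0.088, -0.001], [0.088, -0.996, 0.001], [-0.001, -0.001, -1.0]]
ft_force: [0.2, 0.6, -1.2]
finger_gap: 0.273
grip_force: 78.7
time_s: 4.65
tcp_pos: [0.5071, -0.0278, 0.272]
ee_rot: [[0.984, 0.179, -0.001], [0.179, -0.984, 0.0], [-0.001, -0.0, -1.0]]
ft_force: [0.1, 1.1, -1.3]
finger_gap: 0.268
grip_force: 79.0
[267 132  66  15 169] [ 1.79000e-01 -9.84000e-01  7.08323e+02  2.27510e+01] -79.7
[268 150   8  32  77] [9.83000e-01 1.82000e-01 6.28868e+02 1.05080e+02] 10.48
+x -79.62 [1.375e+02 1.000e-01]
-x -79.76 [-137.7   -0.3]
+y 10.24 [ -0.5 132.7]
-y 10.33 [  -1.5 -132.6]
[ 0.5073262  -0.02863484  0.2722467 ] {'mtx': array([[297.79444383,   0.        , 319.60815905],
       [  0.        , 297.79444383, 207.13099337],
       [  0.        ,   0.        ,   1.        ]]), 'eye': array([ 0.58338284, -0.01315422,  0.24171402]), 'attitude': array([[ 1.77246964e-01,  9.37105443e-01,  3.00694034e-01],
       [-9.84166141e-01,  1.68547486e-01,  5.48520849e-02],
       [ 7.20963958e-04, -3.05655252e-01,  9.52141978e-01]])}
```

View pics/w2.png

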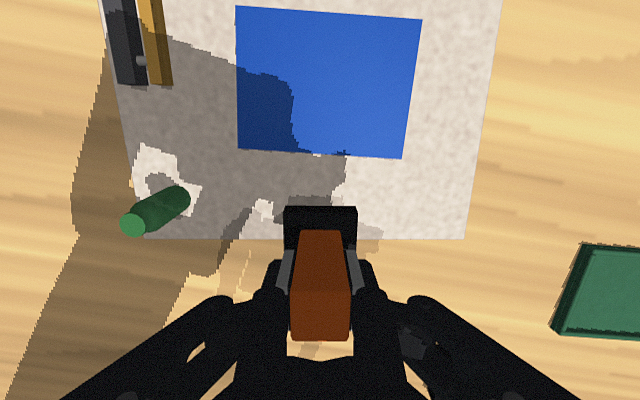

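The wrist view shows the tool upright in the grip and square to the jig, with the plate at (328,82) straight ahead and the vial at (155,210) well clear. I'll lower the tool, approach, and then push in guarded steps.

```bash
cat > chk.py <<'E'
import sys,numpy as np
from station import telemetry
s=telemetry.sense();a=np.radians(10.3);R=np.array([[np.cos(a),np.sin(a)],[-np.sin(a),np.cos(a)]])
f=R@s["ft_force"][:2];p=R@(s["tcp_pos"][:2]-[.6172,.006])*1000
print("JIG t%.2f p"%s["time_s"],p.round(2),"z%.1f"%(s["tcp_pos"][2]*1000),"F",f.round(2),"Fz%.1f"%s["ft_force"][2])
sys.exit(int(max(abs(f[0]+.1),abs(f[1]))>float(sys.argv[1])))
E
python3 -m inch '[0,0,0,0,0,0.024,1, 0,0,0,0,0,0.016,1, 0,0,0,0,0,0.008,1, 0,0,0,0,0,0,1, 0,0,0,0,0,0,1]' >/dev/null; python3 chk.py 3
python3 -m inch '[0,0,0,0.004,0,0,1, 0,0,0,0.004,0,0,1, 0,0,0,0.004,0,0,1, 0,0,0,0.004,0,0,1, 0,0,0,0.002,0,0,1]' >/dev/null; python3 chk.py 3 && 
python3 -m inch '[0,0,0,0.003,0,0,1, 0,0,0,0.003,0,0,1, 0,0,0,0.003,0,0,1, 0,0,0,0.003,0,0,1, 0,0,0,0.003,0,0,1]' >/dev/null; python3 chk.py 4 && 
python3 -m inch '[0,0,0,0.003,0,0,1, 0,0,0,0.003,0,0,1, 0,0,0,0.003,0,0,1, 0,0,0,0.003,0,0,1, 0,0,0,0.003,0,0,1]' >/dev/null; python3 chk.py 4
```

```text
JIG t5.38 p [-113.66  -14.51] z225.4 F [-0.44  0.6 ] Fz-0.8
JIG t6.00 p [-95.7  -14.27] z224.7 F [1.93 0.12] Fz-2.7
JIG t6.62 p [-80.89 -14.3 ] z224.7 F [-1.34 -0.28] Fz-1.0
JIG t7.25 p [-65.82 -14.25] z224.6 F [-0.89  0.14] Fz-1.4
```

```bash
python3 -m inch '[0,0,0,0.003,0,0,1, 0,0,0,0.003,0,0,1, 0,0,0,0.003,0,0,1, 0,0,0,0.003,0,0,1, 0,0,0,0.003,0,0,1]' >/dev/null; python3 chk.py 4 && 
python3 -m inch '[0,0,0,0.003,0,0,1, 0,0,0,0.003,0,0,1, 0,0,0,0.002,0,0,1, 0,0,0,0.002,0,0,1, 0,0,0,0.001,0,0,1]' >/dev/null; python3 chk.py 4 && 
python3 -m inch '[0,0,0,0.0005,0,0,1, 0,0,0,0.0005,0,0,1, 0,0,0,0.0005,0,0,1]' >/dev/null; python3 chk.py 3.5 && 
python3 -m inch '[0,0,0,0.0005,0,0,1, 0,0,0,0.0005,0,0,1]' >/dev/null; python3 chk.py 3.5 && 
python3 -m inch '[0,0,0,0.0005,0,0,1, 0,0,0,0.0005,0,0,1]' >/dev/null; python3 chk.py 3.5 && 
python3 -m inch '[0,0,0,0.0005,0,0,1, 0,0,0,0.0005,0,0,1]' >/dev/null; python3 chk.py 3.5 && 
python3 -m inch '[0,0,0,0.0005,0,0,1, 0,0,0,0.0005,0,0,1]' >/dev/null; python3 chk.py 3.5 && 
python3 -m inch '[0,0,0,0.0005,0,0,1, 0,0,0,0.0005,0,0,1]' >/dev/null; python3 chk.py 3.5 && 
python3 -m inch '[0,0,0,0.0005,0,0,1, 0,0,0,0.0005,0,0,1]' >/dev/null; python3 chk.py 3.5
```

```text
JIG t7.88 p [-50.81 -14.28] z224.7 F [-0.37  0.3 ] Fz-2.1
JIG t8.50 p [-39.92 -14.3 ] z224.8 F [-1.63  0.64] Fz-0.4
JIG t8.88 p [-38.52 -14.28] z224.8 F [-1.2  -0.21] Fz-0.4
JIG t9.12 p [-37.48 -14.28] z224.8 F [-2.15 -0.05] Fz0.1
JIG t9.38 p [-36.48 -14.28] z224.7 F [-1.57 -0.56] Fz-0.4
JIG t9.62 p [-35.48 -14.27] z224.7 F [-1.32 -0.58] Fz-0.2
JIG t9.88 p [-34.49 -14.25] z224.7 F [-1.8  -0.08] Fz-1.0
JIG t10.12 p [-33.48 -14.26] z224.7 F [-1.42  0.02] Fz-0.7
JIG t10.38 p [-32.49 -14.29] z224.7 F [-0.6  -0.15] Fz-0.6
```

```bash

python3 -m inch '[0,0,0,0.0005,0,0,1, 0,0,0,0.0005,0,0,1]' >/dev/null; python3 chk.py 3.5 && 
python3 -m inch '[0,0,0,0.0005,0,0,1, 0,0,0,0.0005,0,0,1]' >/dev/null; python3 chk.py 3.5 && 
python3 -m inch '[0,0,0,0.0005,0,0,1, 0,0,0,0.0005,0,0,1]' >/dev/null; python3 chk.py 3.5 && 
python3 -m inch '[0,0,0,0.0005,0,0,1, 0,0,0,0.0005,0,0,1]' >/dev/null; python3 chk.py 3.5 && 
python3 -m inch '[0,0,0,0.0005,0,0,1, 0,0,0,0.0005,0,0,1]' >/dev/null; python3 chk.py 3.5 && 
python3 -m inch '[0,0,0,0.0005,0,0,1, 0,0,0,0.0005,0,0,1]' >/dev/null; python3 chk.py 3.5 && 
python3 -m inch '[0,0,0,0.0005,0,0,1, 0,0,0,0.0005,0,0,1]' >/dev/null; python3 chk.py 3.5 && 
python3 -m inch '[0,0,0,0.0005,0,0,1, 0,0,0,0.0005,0,0,1]' >/dev/null; python3 chk.py 3.5 && 
python3 -m inch '[0,0,0,0.0005,0,0,1, 0,0,0,0.0005,0,0,1]' >/dev/null; python3 chk.py 3.5 && 
python3 -m inch '[0,0,0,0.0005,0,0,1, 0,0,0,0.0005,0,0,1]' >/dev/null; python3 chk.py 3.5
```

```text
JIG t10.62 p [-31.49 -14.29] z224.7 F [-1.85 -0.07] Fz-0.6
JIG t10.88 p [-30.48 -14.26] z224.7 F [-1.92  0.23] Fz-0.6
JIG t11.12 p [-29.48 -14.27] z224.7 F [-0.51 -0.09] Fz-1.4
JIG t11.38 p [-28.48 -14.28] z224.7 F [-1.4   0.55] Fz-1.7
JIG t11.62 p [-27.48 -14.28] z224.7 F [-0.96  0.08] Fz-0.5
JIG t11.88 p [-26.5  -14.26] z224.7 F [-1.03 -0.01] Fz-1.1
JIG t12.12 p [-25.49 -14.27] z224.7 F [-1.85 -0.35] Fz-0.6
JIG t12.38 p [-24.47 -14.28] z224.7 F [-2.24  0.71] Fz-0.9
JIG t12.62 p [-23.48 -14.27] z224.7 F [-1.25  0.01] Fz-0.6
JIG t12.88 p [-22.7  -14.29] z224.7 F [-3.55 -0.2 ] Fz1.4
```

Contact with the rail. Now I'll build up the force in small steps.

```bash

python3 -m inch '[0,0,0,0.0002,0,0,1, 0,0,0,0,0,0,1]' >/dev/null; python3 chk.py 6.5 && 
python3 -m inch '[0,0,0,0.0002,0,0,1, 0,0,0,0,0,0,1]' >/dev/null; python3 chk.py 6.5 && 
python3 -m inch '[0,0,0,0.0002,0,0,1, 0,0,0,0,0,0,1]' >/dev/null; python3 chk.py 6.5 && 
python3 -m inch '[0,0,0,0.0002,0,0,1, 0,0,0,0,0,0,1]' >/dev/null; python3 chk.py 6.5 && 
python3 -m inch '[0,0,0,0.0002,0,0,1, 0,0,0,0,0,0,1]' >/dev/null; python3 chk.py 6.5
```

```text
JIG t13.12 p [-22.61 -14.29] z224.7 F [-5.62 -0.54] Fz2.2
JIG t13.38 p [-22.5 -14.3] z224.7 F [-5.87 -0.06] Fz2.6
JIG t13.62 p [-22.38 -14.31] z224.7 F [-6.46 -0.77] Fz3.3
JIG t13.88 p [-22.27 -14.32] z224.6 F [-6.82  0.02] Fz2.7
JIG t13.88 p [-22.27 -14.32] z224.6 F [-6.82  0.02] Fz2.7
```

```bash

python3 -m inch '[0,0,0,0.0003,0,0,1, 0,0,0,0,0,0,1]' >/dev/null; python3 chk.py 10 && python3 -m inch '[0,0,0,0.0001,0,0,1, 0,0,0,0,0,0,1]' >/dev/null; python3 chk.py 10 && python3 -m inch '[0,0,0,0,0,0,1, 0,0,0,0,0,0,1]' >/dev/null; python3 chk.py 10 && python3 -m inch '[0,0,0,0,0,0,1, 0,0,0,0,0,0,1]' >/dev/null; python3 chk.py 10;python3 -m inch '[0,0,0,0,0,0,1, 0,0,0,0,0,0,1]' >/dev/null; python3 chk.py 10
```

```text
JIG t14.12 p [-22.1  -14.32] z224.6 F [-7.97  0.42] Fz4.4
JIG t14.38 p [-22.03 -14.33] z224.6 F [-8.3  -0.68] Fz4.6
JIG t14.62 p [-22.04 -14.33] z224.6 F [-8.47 -0.9 ] Fz3.6
JIG t14.88 p [-22.04 -14.32] z224.6 F [-8.04  0.24] Fz4.5
JIG t15.12 p [-22.04 -14.32] z224.6 F [-7.44  0.44] Fz5.2
```

```bash

python3 -m inch '[0,0,0,-0.002,0,0,1, 0,0,0,-0.008,0,0,1, 0,0,0,-0.015,0,0,1, 0,0,0,0,0,-0.02,1, 0,0,0,0,0,-0.025,1]' >/dev/null; python3 -m inch '[0,0,0,0,0.035,0,1, 0,0,0,0,0.035,0,1, 0,0,0,0,0.034,0,1, 0,0,0,0,0,0,1]'>/dev/null; python3 chk.py 10
python3 - <<'E'
from h import *
cal=get_calibration("wrist");im=get_image("wrist");cv2.imwrite("pics/w3.png",im[:,:,::-1])
a=np.radians(10.3)
def jig(r): c=np.array(r[0])-[617.2,6];return (c@[np.cos(a),np.sin(a)]).round(1),(c@[-np.sin(a),np.cos(a)]).round(1),r[1],r[2]-10.3,r[3]
print("wrist",jig(rect(mask(im,(105,120,50),(125,255,255)),cal,.022)))
cal=get_calibration("top");im=get_image("top");cv2.imwrite("pics/t3.png",im[:,:,::-1])
print("top",jig(rect(mask(im,(105,120,40),(125,255,255),(250,110,360,225)),cal,.022)))
E
```

```text
JIG t16.25 p [ -46.01 -120.42] z271.9 F [0.81 0.19] Fz-1.3
wrist (np.float64(43.7), np.float64(-12.9), array([ 89.6, 121.8]), 89.8, (60, 21, 197, 140))
top (np.float64(43.0), np.float64(-13.0), array([ 90.3, 116.8]), 90.0, (286, 137, 39, 36))
```

View pics/w3.png

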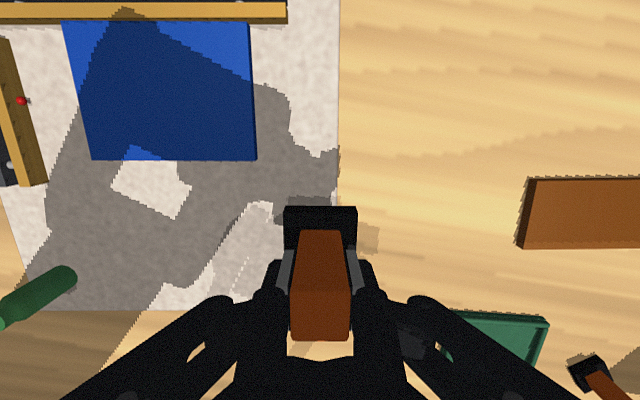

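The plate's long edge lies along the brass strip (row 21) and is square to the rail (-0.2°). The stop strip with its red pin is at (20,100), still clear. Now I'll go round to the plate's -y side.

```bash

python3 -m inch '[0,0,0,0.03,0,0,1, 0,0,0,0.03,0,0,1, 0,0,0,0.03,0,0,1, 0,0,0,0,0,0.02,1, 0,0,0,0,0,0.018,1]' >/dev/null; python3 -m inch '[0,0,0,0,0,0.009,1, 0,0,0,0,0,0,1, 0,0,0,0,0,0,1]' >/dev/null; python3 chk.py 3 &&
python3 -m inch '[0,0,0,0,-0.004,0,1, 0,0,0,0,-0.004,0,1, 0,0,0,0,-0.004,0,1, 0,0,0,0,-0.004,0,1, 0,0,0,0,-0.004,0,1]' >/dev/null; python3 chk.py 3.5 &&
python3 -m inch '[0,0,0,0,-0.002,0,1, 0,0,0,0,-0.002,0,1, 0,0,0,0,-0.002,0,1, 0,0,0,0,-0.002,0,1, 0,0,0,0,-0.002,0,1]' >/dev/null; python3 chk.py 4
```

```text
JIG t17.35 p [  43.13 -118.24] z222.2 F [-0.09  0.39] Fz-1.0
JIG t17.98 p [ 43.73 -97.9 ] z222.7 F [0.42 0.48] Fz-1.9
JIG t18.60 p [ 43.69 -88.23] z222.7 F [-0.26 -1.09] Fz-1.3
```

```bash

python3 -m inch '[0,0,0,0.0001,-0.003,-0.0005,1, 0,0,0,0.0001,-0.003,-0.0005,1, 0,0,0,0.0001,-0.003,-0.0005,1, 0,0,0,0.0001,-0.003,0,1, 0,0,0,0.0001,-0.003,0,1]' >/dev/null; python3 chk.py 4 &&
python3 -m inch '[0,0,0,0.0001,-0.003,0,1, 0,0,0,0.0001,-0.003,0,1, 0,0,0,0.0001,-0.003,0,1, 0,0,0,0.0001,-0.003,0,1, 0,0,0,0.0001,-0.002,0,1]' >/dev/null; python3 chk.py 4 &&
python3 -m inch '[0,0,0,0,-0.001,0,1, 0,0,0,0.0001,-0.001,0,1, 0,0,0,0,-0.001,0,1, 0,0,0,0,-0.0005,0,1]' >/dev/null; python3 chk.py 3.5 &&
python3 -m inch '[0,0,0,0,-0.0005,0,1, 0,0,0,0,-0.0005,0,1]' >/dev/null; python3 chk.py 3.5 &&
python3 -m inch '[0,0,0,0,-0.0005,0,1, 0,0,0,0,-0.0005,0,1]' >/dev/null; python3 chk.py 3.5 &&
python3 -m inch '[0,0,0,0,-0.0005,0,1, 0,0,0,0,-0.0005,0,1]' >/dev/null; python3 chk.py 3.5 &&
python3 -m inch '[0,0,0,0,-0.0005,0,1, 0,0,0,0,-0.0005,0,1]' >/dev/null; python3 chk.py 3.5 &&
python3 -m inch '[0,0,0,0,-0.0005,0,1, 0,0,0,0,-0.0005,0,1]' >/dev/null; python3 chk.py 3.5
```

```text
JIG t19.23 p [ 44.22 -73.14] z224.3 F [ 0.01 -1.26] Fz-1.3
JIG t19.85 p [ 44.73 -59.12] z224.3 F [-0.02 -1.54] Fz-0.6
JIG t20.35 p [ 44.82 -55.78] z224.3 F [-0.34 -1.75] Fz-1.3
JIG t20.60 p [ 44.82 -54.8 ] z224.3 F [-1.37 -1.5 ] Fz0.1
JIG t20.85 p [ 44.78 -53.76] z224.2 F [-0.08 -2.53] Fz0.4
JIG t21.10 p [ 44.79 -52.75] z224.2 F [ 0.17 -3.02] Fz0.1
JIG t21.35 p [ 44.8  -51.72] z224.2 F [-0.44 -2.46] Fz-0.4
JIG t21.60 p [ 44.79 -50.82] z224.2 F [ 0.73 -4.03] Fz-0.1
```

```bash

python3 -m inch '[0,0,0,0,-0.0002,0,1, 0,0,0,0,0,0,1]' >/dev/null; python3 chk.py 6.5 && 
python3 -m inch '[0,0,0,0,-0.0002,0,1, 0,0,0,0,0,0,1]' >/dev/null; python3 chk.py 6.5 && 
python3 -m inch '[0,0,0,0,-0.0002,0,1, 0,0,0,0,0,0,1]' >/dev/null; python3 chk.py 6.5 && 
python3 -m inch '[0,0,0,0,-0.0002,0,1, 0,0,0,0,0,0,1]' >/dev/null; python3 chk.py 6.5 && 
python3 -m inch '[0,0,0,0,-0.0002,0,1, 0,0,0,0,0,0,1]' >/dev/null; python3 chk.py 6.5
```

```text
JIG t21.85 p [ 44.79 -50.74] z224.3 F [ 0.14 -3.97] Fz-0.2
JIG t22.10 p [ 44.81 -50.65] z224.3 F [ 0.06 -4.72] Fz-1.3
JIG t22.35 p [ 44.84 -50.56] z224.2 F [ 0.39 -5.03] Fz-0.7
JIG t22.60 p [ 44.88 -50.46] z224.3 F [ 0.17 -5.97] Fz-2.9
JIG t22.85 p [ 44.88 -50.33] z224.3 F [ 0.35 -6.13] Fz-2.3
```

```bash

python3 -m inch '[0,0,0,0,-0.0003,0,1, 0,0,0,0,0,0,1]' >/dev/null; python3 chk.py 7.6 && python3 -m inch '[0,0,0,0,-0.0002,0,1, 0,0,0,0,0,0,1]' >/dev/null; python3 chk.py 7.6 && python3 -m inch '[0,0,0,0,-0.0002,0,1, 0,0,0,0,0,0,1]' >/dev/null; python3 chk.py 10;python3 -m inch '[0,0,0,0,0,0,1, 0,0,0,0,0,0,1]' >/dev/null; python3 chk.py 10;python3 -m inch '[0,0,0,0,0,0,1, 0,0,0,0,0,0,1]' >/dev/null; python3 chk.py 10;python3 -m inch '[0,0,0,0,0,0,1, 0,0,0,0,0,0,1]' >/dev/null; python3 chk.py 10
```

```text
JIG t23.10 p [ 44.89 -50.22] z224.3 F [ 0.54 -7.6 ] Fz-1.2
JIG t23.35 p [ 44.92 -50.12] z224.4 F [-0.42 -7.67] Fz-2.0
JIG t23.35 p [ 44.92 -50.12] z224.4 F [-0.42 -7.67] Fz-2.0
JIG t23.60 p [ 44.88 -50.14] z224.3 F [-0.77 -7.98] Fz-2.4
JIG t23.85 p [ 44.9  -50.15] z224.4 F [-0.28 -7.44] Fz-0.8
JIG t24.10 p [ 44.89 -50.14] z224.3 F [ 0.16 -7.49] Fz-1.8
```

```bash

python3 -m inch '[0,0,0,0,-0.0002,0,1, 0,0,0,0,0,0,1]' >/dev/null; python3 chk.py 9;python3 -m inch '[0,0,0,0,0,0,1, 0,0,0,0,0,0,1, 0,0,0,0,0,0,1]' >/dev/null; python3 chk.py 10;python3 -m inch '[0,0,0,0,0,0,1, 0,0,0,0,0,0,1]' >/dev/null; python3 chk.py 10
python3 -m inch '[0,0,0,0,0.002,0,1, 0,0,0,0,0.008,0,1, 0,0,0,0,0.02,0,1, 0,0,0,0,0,-0.02,1, 0,0,0,0,0,-0.04,1]' >/dev/null; python3 -m inch '[0,0,0,-0.02,0.02,0,1, 0,0,0,-0.03,0.02,0,1, 0,0,0,-0.03,0,0,1, 0,0,0,0,0,0,1]'>/dev/null; python3 chk.py 10
python3 - <<'E'
from h import *
cal=get_calibration("wrist");im=get_image("wrist")
a=np.radians(10.3)
def jig(r): c=np.array(r[0])-[617.2,6];return (c@[np.cos(a),np.sin(a)]).round(1),(c@[-np.sin(a),np.cos(a)]).round(1),r[1],r[2]-10.3,r[3]
r=rect(mask(im,(105,120,50),(125,255,255)),cal,.022);print("wrist",jig(r))
cv2.imwrite("pics/w4.png",cv2.resize(im[0:240,0:320,::-1],None,fx=2.5,fy=2.5,interpolation=cv2.INTER_CUBIC))
cal=get_calibration("top");im=get_image("top")
print("top",jig(rect(mask(im,(105,120,40),(125,255,255),(250,110,360,225)),cal,.022)))
E
```

```text
JIG t24.35 p [ 44.91 -50.03] z224.4 F [ 0.7  -7.81] Fz-2.0
JIG t24.73 p [ 44.91 -50.05] z224.3 F [ 0.33 -7.27] Fz-1.2
JIG t24.98 p [ 44.91 -50.05] z224.4 F [ 0.14 -7.42] Fz-2.1
JIG t26.10 p [ -36.44 -119.4 ] z285.1 F [0.84 0.  ] Fz-2.2
wrist (np.float64(44.3), np.float64(31.1), array([ 89.7, 123.5]), 89.9, (17, 40, 192, 129))
top (np.float64(43.3), np.float64(32.1), array([ 90.3, 116.9]), 90.3, (270, 140, 43, 36))
```

View pics/w4.png

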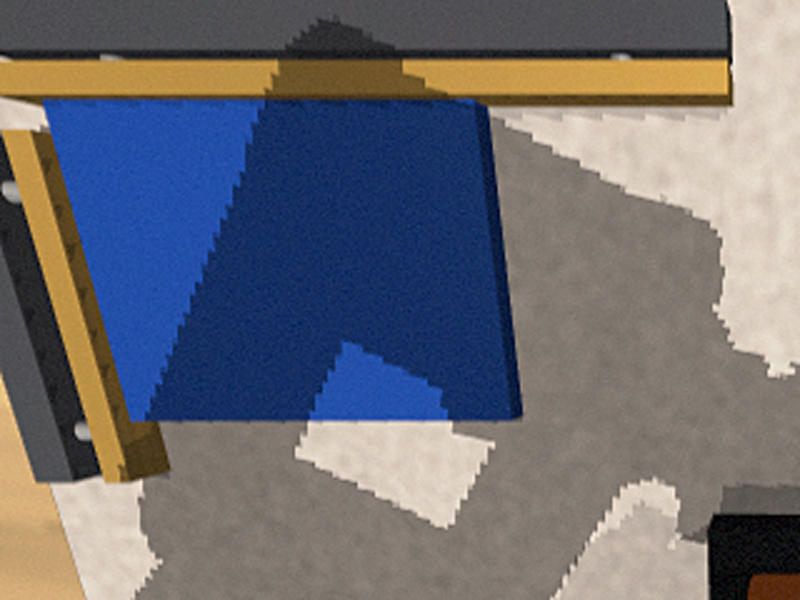

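The plate is flush against both brass strips (rail strip at row 100 of the crop, stop strip at column 90), and no gap is visible. Next the tool goes back to its tray.

```bash

python3 -m inch '[0,0,0,-0.0256,0.0275,0,1, 0,0,0,-0.0256,0.0275,0,1, 0,0,0,-0.0256,0.0275,0,1, 0,0,0,-0.0256,0.0275,0,1, 0,0,0,-0.0256,0.0275,0,1]' >/dev/null; python3 -m inch '[0,0,0,-0.0256,0.0275,0,1, 0,0,5.1,0,0,0,1, 0,0,0,0,0,0.03,1, 0,0,0,0,0,0,1, 0,0,0,0,0,0,1]'
python3 - <<'E'
from h import *
cal=get_calibration("wrist");im=get_image("wrist");cv2.imwrite("pics/w5.png",im[:,:,::-1])
E
```

```text
time_s: 27.45
tcp_pos: [0.483, -0.3074, 0.2551]
ee_rot: [[0.996, 0.091, 0.001], [0.091, -0.996, -0.001], [0.001, 0.001, -1.0]]
ft_force: [0.3, -0.6, -1.6]
finger_gap: 0.274
grip_force: 79.5
```

View pics/w5.png

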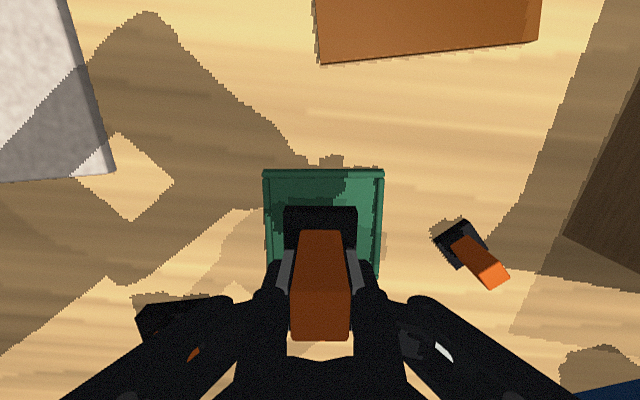

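The foot at (320,225) is centred over the tray and square to it. Lowering.

```bash

python3 -m inch '[0,0,0,-0.003,0,0.015,1, 0,0,0,0,0,0.015,1, 0,0,0,0,0,0.007,1, 0,0,0,0,0,0,1]' >/dev/null; python3 chk.py 10
python3 -m inch '[0,0,0,0,0,0.001,1, 0,0,0,0,0,0,1]' >/dev/null; python3 chk.py 10
python3 -m inch '[0,0,0,0,0,0.001,1, 0,0,0,0,0,0,1]' >/dev/null; python3 chk.py 10
```

```text
JIG t28.00 p [-192.07 -283.52] z216.0 F [ 0.44 -0.44] Fz-1.9
JIG t28.25 p [-191.59 -284.02] z216.7 F [-0.76  0.71] Fz-2.1
JIG t28.50 p [-191.74 -283.83] z215.3 F [0.01 0.53] Fz-1.0
```

```bash

python3 -m inch '[0,0,0,0,0,0.0008,1, 0,0,0,0,0,0,1]' >/dev/null; python3 chk.py 10
python3 -m inch '[0,0,0,0,0,0.0005,1, 0,0,0,0,0,0,1]' >/dev/null; python3 chk.py 10
python3 -m inch '[0,0,0,0,0,0.0004,1, 0,0,0,0,0,0,1]' >/dev/null; python3 chk.py 10
```

```text
JIG t28.75 p [-191.74 -283.88] z214.5 F [-1.17  0.25] Fz-2.1
JIG t29.00 p [-191.69 -283.91] z214.4 F [-1.55  2.74] Fz2.7
JIG t29.25 p [-191.65 -283.94] z214.4 F [-2.9   2.98] Fz6.3
```

```bash

python3 -m inch '[0,0,0,0,0,0,0.2, 0,0,0,0,0,0,-0.3, 0,0,0,0,0,0,-1, 0,0,0,0,0,0,-1, 0,0,0,0,0,0,-1]' 20 ; python3 -m inch '[0,0,0,0,0,0,-1, 0,0,0,0,0,-0.03,-1, 0,0,0,0,0,-0.04,-1, 0,0,0,0,0,-0.05,-1, 0,0,0,0,0,-0.03,-1]' >/dev/null; python3 -m inch '[0,0,0,0,0,0,-1, 0,0,0,0,0,0,-1]'
python3 - <<'E'
from h import *
im=get_image("wrist");cal=get_calibration("wrist")
R=(260,130,385,240);print("handle",rect(mask(im,(3,150,150),(20,255,255),R),cal,.085),"tray",rect(mask(im,(60,80,20),(95,255,255),R),cal,.012))
t=get_image("top");c=get_calibration("top")
print("plate",rect(mask(t,(105,120,40),(125,255,255),(250,110,360,225)),c,.022))
cv2.imwrite("pics/end.png",np.vstack([im[100:300],t[100:300]])[:,:,::-1])
E
```

```text
time_s: 29.88
tcp_pos: [0.4793, -0.3075, 0.2134]
ee_rot: [[0.996, 0.091, -0.0], [0.091, -0.996, 0.0], [0.0, -0.0, -1.0]]
ft_force: [0.5, 0.4, 0.2]
finger_gap: 1.001
grip_force: 0.0
time_s: 30.75
tcp_pos: [0.479, -0.3073, 0.3622]
ee_rot: [[0.996, 0.091, -0.001], [0.091, -0.996, 0.001], [-0.001, -0.001, -1.0]]
ft_force: [0.5, -0.2, -0.6]
finger_gap: 0.999
grip_force: 0.0
handle (array([ 479.1, -306.2]), array([22.3, 22.8]), 4.5, (308, 192, 27, 26)) tray (array([ 476.2, -308.7]), array([88.3, 88.8]), 95.2, (281, 147, 84, 79))
plate (array([654.1,  45.5]), array([ 90. , 117.7]), 100.4, (270, 140, 45, 36))
```

View pics/end.png

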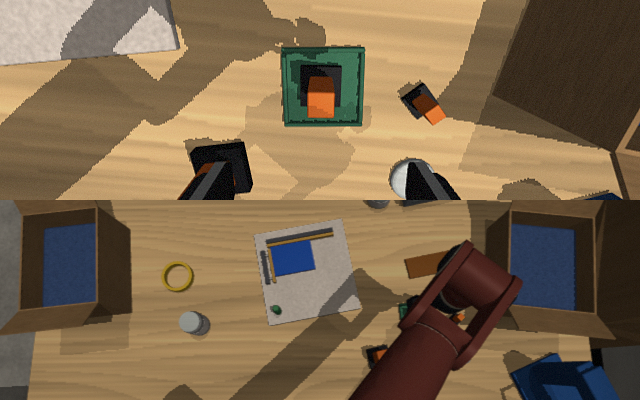

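The tool stands upright in its tray at (321,90) in the wrist half. The plate sits in the corner of rail and stop at (292,258) in the top half, and the other things I can see are where they were. Handing in.

```bash
python3 -c "
from station import manip;print(manip.sign_off())"
```

```text
the job is handed in; nothing more can be done
None
```

I handed the job in at about 31 s: the plate was pressed against the rail and then the stop at about 8 N (7.3–8.5 N measured) for about a second each, looks flush on both in the images, and the push tool stands upright and released in its tray.

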